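# Load the gas alarm's cells and hold its key switch turned

### The arm

A 6-joint arm with a two-finger parallel gripper is mounted at the origin on a cart in front of the work surface, level with it; the furniture and walls round the work are solid. World frame = base frame: x ahead of the robot, y to its left, z up, the work surface at z = 0. Lengths are in m, angles in rad, forces in N, time in s.
With the tool pointing down it reaches from about 0.25 to 0.775 m from the base axis. Payload 4 kg.
Tool frame: the origin (TCP) lies on the front face of the gripper's body, between the roots of the fingers; the fingertips stand 73 mm ahead of it and the grasp point (between the pads) lies 54 mm ahead of it; z points along the fingers, y is the line along which they close (so a half turn about z gives the same grasp; the last joint's range is limited). The gripper opens to 85 mm and grips with 20 to 120 N. Pads are 22 mm wide; open, the fingers measure 114 mm over their backs; the gripper's body (76 mm by 85 mm) begins 54 mm behind the grasp point. The pads swing forward as they close: fully open they stand 13 mm farther back than shut.
Start: joints at [1.163, 0.087, 1.371, -0, 1.684, -0.103], TCP at [0.165, 0.525, 0.304] pointing down, gripper open.
Joint ranges: [-3.1, 3.1], [-0.76, 2.03], [0.27, 2.55], [-1.08, 4.22], [0.17, 2.65], [-2.57, 2.57]. Speed limits (rad/s): [2.79, 2.79, 3.14, 3.14, 3.14, 3.14].

### API

Orientations are given as a 3x3 rotation matrix whose columns are the frame's x, y, z axes.
In Python, from station import r, read_camera, camera_model gives the robot as it stands.
- The arm moves only by the tool drive_tool, never from a script. Its argument "increments" is a list of rows, each a list of 7 numbers: the finger opening in mm, from 0 to 85.4, then the shift along the tool's x, y, z in mm, then the turn, a rotation vector about the tool's x, y, z in rad. A call has exactly 8 rows; each row is the pose to reach, as a shift and turn from the pose commanded when the call began, along the tool's axes at that moment; what a row does not reach only later rows make up. A row lasts 1/12 s, in which the tool goes at most 41.7 mm and 7.16 degrees, less where a joint would pass 70% of its speed; a pose out of reach is approached as far as the arm can. A call with a gripper value outside its range is refused whole. The fingers move at their own pace and stop on an object; "squeeze" is the grip in N (left out, the last holds). Time passes only in rows, so rows that repeat a pose let the fingers close, or fill a call up. It gives the time, the measured TCP pose, the force, the opening and the grip force at its end, in the units of the state.
- r.state(): the state, without advancing time (a new reading comes with each control period).
- read_camera(name): name is "side" or "top" or "wrist"; returns (picture, depth): 420x560x3 uint8, red, green, blue; 420x560 float32, m along the optical axis (not along the pixel's ray), 0 where there is no reading.
- camera_model(name): a dict with "K" (3x3 intrinsics, pixels), "world_to_cam" (4x4, takes a point from world to camera coordinates). Camera axes: x right, y up, looking along -z (the intrinsics and any distortion apply to the point x, -y, -z); pixel columns grow to the right and rows downward; lengths in m; the calibration is good to about 2 mm. A picture is of the moment at which its call begins: read the wrist's pose just before it. camera_model takes no time and is no camera call; for the wrist camera it gives the pose at the moment of the call.
- r.job_done(): hands the job in; it is judged then, once.
The state is a dict: "clock": time; "q": joint angles; "joint_vel": joint speeds; "joint_torque": joint torques, N m; "tool_pos": TCP position; "ee_rot": TCP orientation; "force": force on the tool from outside, world axes, zero at the start; "torque": the same for the moment, N m; "opening": finger opening in m; "grasp_force": force on a finger pad.
Only numpy, scipy, OpenCV 4.12 (cv2) and the standard library are available. Lean on these libraries where they do the work, as an engineer would, in place of code of your own. Each camera call takes 0.05 s, during which the arm holds its last target. There are 200 camera calls.

### The job

Get the kitchen gas alarm ready for its test: one after the other, put the two battery cells from the tray upright, contact up, into the two bores of the control unit so that they sit on the bottom. Then take the key from its stand, push it fully into the unit's lock, working it past the sticky pins, turn it a quarter turn clockwise (seen from above) and finish while still holding the key turned against the lock's spring: do not let go of it. Leave the other things on the worktop alone.

Things in the scene. Friction and masses are not known exactly. Their poses are not given: they have to be found in the camera images.
- control_unit: Control unit of the kitchen's gas alarm: a light box 120 (its x) x 230 (its y) x 46 mm high with a slightly wider foot, fixed to the worktop. Origin: centre of its underside; z up. In its flat top lie, along its y, two open round battery bores and a round metal lock. Wall cabinets hang 0.53 m above the worktop, their fronts 0.58 m ahead of the robot: carry things low.
- bore_a (a point): Centre of the mouth of one battery bore, at the unit's (x 0, y +75) mm, in its top face 46 mm above the worktop. The bore is vertical, 29 mm wide and 36 mm deep. Axes as the unit's.
- bore_b (a point): Centre of the mouth of the other battery bore, at the unit's (0, +12) mm; otherwise as bore_a. Either cell may go into either bore.
- keyway (a point): Key slot's mouth, on the lock's vertical axis at the unit's (0, -70) mm, 50 mm above the worktop, inside a fixed collar (26 mm bore, 48 mm wide, 1 mm higher). Slot 15 mm along this point's x (turns with the lock; the unit's x at rest), 6.4 mm along y, 3 mm bevels. Two sticky pins in its narrow ends, 7 and 14 mm down, stop a 7 N push; rocking the key 2 mm to and fro along the slot, or 15 N, gets past.
- lock (a joint): Turn of the lock's cylinder in rad: 0 at rest, growing clockwise seen from above to a stop at 1.57 (a quarter turn). A spring (0.07 N m per rad) turns it back to 0 whenever it is not held. The key has up to about 0.1 rad of play in the slot, so the lock lags the key.
- key: Key standing upright in its stand. Origin: centre of the underside of its round collar (18 mm wide, 8 high); z up. From 8 to 44 mm above: flat dark grip plate 34 mm wide (x), 9 thick (y). Below: steel blade 13 wide (x), 5 thick (y), tapering over its last 10 mm to a tip 29.5 mm down. Fits the slot either way round; fully in, the collar rests on the lock's face. 30 to 60 g.
- key_tip (a point): End of the key's blade, on its axis, 29.5 mm below the key's origin.
- key_stand: Wooden block 70 x 50 x 36 mm high with a slightly wider foot, fixed, holding the key upright in a slot (16 x 7 mm, along its x); the key's collar rests on its top. Origin: centre of its underside. The blade must be lifted 30 mm to leave the slot. It may stand on either side of the control unit.
- cell_tray: Fixed low wooden tray 90 (x) x 170 (y) mm with a 14 mm rim and a 4 mm floor, on the other side of the unit from the key stand; the cells stand in it. Origin: centre of its underside.
- cell_a: Battery cell: upright round cylinder 26 mm wide, 50 mm high with its small raised contact (10 mm wide, 3.5 mm high) at the top. Origin: centre of its flat underside; z toward the contact. Mass 55 to 95 g. Once down in a bore 14 mm of it stand out.
- cell_b: The other cell, the same as cell_a.
- peg: Bystander: pink clip lying flat, to be left alone. Origin: centre of its underside.
- tape_roll: Bystander: flat beige roll of tape, to be left alone. Origin: centre of its underside.
- spoon_by_kettle: Bystander: small metal spoon lying flat, to be left alone. Origin: centre of its underside.
- lemon: Bystander: lemon, to be left alone. Origin: centre of its underside.
- spice_a: Bystander: spice jar with a dark round cap, to be left alone. Origin: centre of its underside.
- spice_c: Bystander: spice jar with a mustard cap, to be left alone. Origin: centre of its underside.
- mug_c: Bystander: striped mug, to be left alone. Origin: centre of its underside.
- tin_tuna: Bystander: low round tin, to be left alone. Origin: centre of its underside.

How it is judged:
By the outcome, as a careful person would: the job done as asked, in the order asked, and still so for the second after the job is handed in, while the arm keeps its last pose, push and grip.
It also fails if it takes over 72 s, if anything falls off the work surface, if the arm or the gripper's body presses on something with over 40 N, if the wrist force passes 120 N, or if a joint passes its speed limit or range.

## Working session

There is one attempt and no reset: what is moved stays moved. The work goes in short steps, Python scripts to look and compute and a tool call to move; the robot and the scene stay as the last step left them, time stands still between calls to the robot, and variables do not carry over. Pictures are saved under pics/ and viewed, at most 10 in all, crops included, and the job is handed in when it is done.

Besides the shell and the picture viewer there is one more tool, called after "Call:" by a JSON object that holds its "api" and its "payload". drive_tool: Moves the arm, as the interface text tells. Its arguments: {"type":"object","properties":{"increments":{"type":"array"},"squeeze":{"type":"number"}},"required":["increments"]}

```bash
mkdir -p pics; ls; cat > h.py <<'E'
import numpy as np, cv2
from station import r, read_camera, camera_model
def snap(n,f):
    m=camera_model(n); im,d=read_camera(n)
    np.savez('pics/%s.npz'%f,im=im,d=d,K=m['K'],T=m['world_to_cam'])
    cv2.imwrite('pics/%s.png'%f,im[:,:,::-1]); return im,d,m
def load(f):
    z=np.load('pics/%s.npz'%f); return z['im'],z['d'],dict(K=z['K'],world_to_cam=z['T'])
def cloud(d,m):
    K=np.array(m['K']);T=np.linalg.inv(np.array(m['world_to_cam']))
    v,u=np.mgrid[:d.shape[0],:d.shape[1]]
    c=np.stack([(u-K[0,2])/K[0,0]*d,-(v-K[1,2])/K[1,1]*d,-d],-1)
    return c@T[:3,:3].T+T[:3,3]
def ray(u,v,m,z):
    K=np.array(m['K']);T=np.linalg.inv(np.array(m['world_to_cam']))
    c=np.array([(u-K[0,2])/K[0,0],-(v-K[1,2])/K[1,1],-1.])
    w=T[:3,:3]@c; o=T[:3,3]; return o+w*(z-o[2])/w[2]
E
python3 - <<'E'
from h import *
np.set_printoptions(precision=4,suppress=True)
for n in ['top','side','wrist']:
    im,d,m=snap(n,n+'0'); print(n,m)
print(r.state())
E
```

```text
pics
top {'K': array([[478.0303,   0.    , 279.1893],
       [  0.    , 478.0303, 209.2394],
       [  0.    ,   0.    ,   1.    ]]), 'world_to_cam': array([[ 0.151 , -0.9885, -0.0049, -0.0748],
       [ 0.8984,  0.1352,  0.4178, -0.5205],
       [-0.4123, -0.0675,  0.9085, -1.6867],
       [ 0.    ,  0.    ,  0.    ,  1.    ]])}
side {'K': array([[479.3848,   0.    , 282.4177],
       [  0.    , 479.3848, 211.0446],
       [  0.    ,   0.    ,   1.    ]]), 'world_to_cam': array([[-0.9718, -0.2349,  0.0188,  0.5037],
       [ 0.1332, -0.4821,  0.8659, -0.1166],
       [-0.1944,  0.8441,  0.4998, -1.5169],
       [ 0.    ,  0.    ,  0.    ,  1.    ]])}
wrist {'K': array([[343.0427,   0.    , 280.1027],
       [  0.    , 343.0427, 208.3743],
       [  0.    ,   0.    ,   1.    ]]), 'world_to_cam': array([[ 0.3003,  0.9539, -0.002 , -0.5486],
       [-0.9218,  0.2896, -0.2576,  0.0333],
       [-0.2451,  0.0792,  0.9662, -0.3781],
       [ 0.    ,  0.    ,  0.    ,  1.    ]])}
{'clock': 0.15, 'q': array([ 1.1629,  0.0878,  1.3719,  0.    ,  1.6836, -0.1031]), 'joint_vel': array([-0.0002, -0.0008, -0.0076, -0.0001, -0.0004,  0.0004]), 'joint_torque': array([  0.0027, -35.2371, -31.368 ,   0.0001,   0.008 ,  -0.    ]), 'tool_pos': array([0.165 , 0.5244, 0.303 ]), 'ee_rot': array([[-0.9539,  0.3001, -0.0007],
       [ 0.3001,  0.9539, -0.0016],
       [ 0.0002, -0.0017, -1.    ]]), 'force': array([ 0.1891,  0.1248, -1.1407]), 'torque': array([-0.022 ,  0.0218,  0.0038]), 'grasp_force': 0.0, 'opening': 0.08532877292769576}
```

View pics/top0.png

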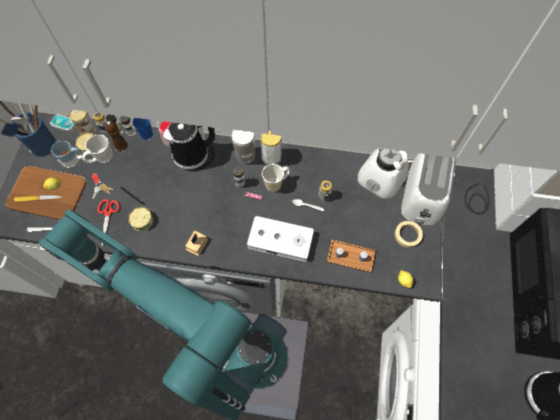

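View pics/side0.png

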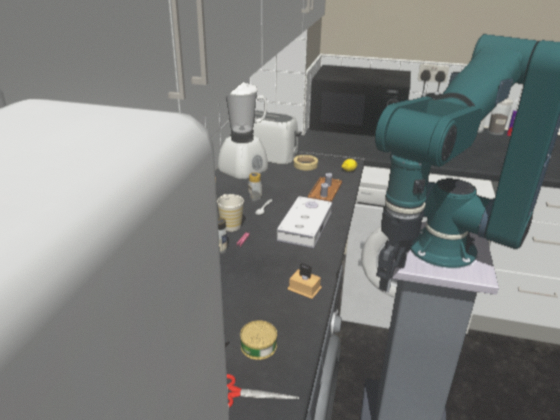

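The top view shows the white unit at about (281,239), with bores near (262,233) and (280,236) and the lock near (300,240). The stand with the key is at (197,242) and the tray is at (352,255), with cells at (340,252) and (364,256). The side view agrees: the key stand is nearer the camera at (305,283), the unit is at (305,220) and the tray is at (325,188).

```bash
python3 - <<'E'
from h import *
np.set_printoptions(precision=4,suppress=True)
im,d,m=load('top0'); P=cloud(d,m); hsv=cv2.cvtColor(im,cv2.COLOR_RGB2HSV)
def blob(mask,name,box):
    M=np.zeros(mask.shape,np.uint8); u0,v0,u1,v1=box; M[v0:v1,u0:u1]=mask[v0:v1,u0:u1]
    n,l,s,c=cv2.connectedComponentsWithStats(M); k=1+np.argmax(s[1:,4]); M=(l==k).astype(np.uint8)
    cs,_=cv2.findContours(M,cv2.RETR_EXTERNAL,cv2.CHAIN_APPROX_NONE)
    rr=cv2.minAreaRect(max(cs,key=len)); print(name,s[k],rr); return M,cv2.boxPoints(rr)
Mu,b=blob((abs(P[...,2]-.046)<.012),'unit',(235,205,325,272))
q=np.array([ray(*p,m,.046) for p in b]); print(q, q.mean(0), np.linalg.norm(np.diff(q,axis=0),axis=1))
wood=(hsv[...,0]<22)&(hsv[...,1]>110)&(hsv[...,2]>60)
for nm,box,z in [('stand',(180,225,215,262),.036),('tray',(322,232,382,278),.014)]:
    M,b=blob(wood,nm,box); q=np.array([ray(*p,m,z) for p in b]); print(q,q.mean(0), np.linalg.norm(np.diff(q,axis=0),axis=1))
# heights on cells
for nm,(u0,v0,u1,v1) in [('c1',(333,240,348,262)),('c2',(357,245,372,265)),('key',(188,228,206,250))]:
    S=P[v0:v1,u0:u1].reshape(-1,3); t=S[S[:,2]>(.045 if nm!='key' else .055)]; print(nm,len(t),t.mean(0) if len(t) else S[:,2].max(), S[:,2].max())
for p in [(262,233),(280,236),(300,240)]: print(p,ray(*p,m,.046))
E
```

```text
unit [ 247  216   67   44 1845] ((280.3099060058594, 237.19898986816406), (62.42823028564453, 31.46584129333496), 12.724355697631836)
[[ 0.3878  0.1091  0.046 ]
 [ 0.5172  0.1052  0.046 ]
 [ 0.4951 -0.1366  0.046 ]
 [ 0.368  -0.126   0.046 ]] [ 0.442  -0.0121  0.046 ] [0.1294 0.2429 0.1275]
stand [199 244   2   4   4] ((199.5, 245.5), (3.0, 1.0), 90.0)
[[0.371  0.2908 0.036 ]
 [0.3716 0.287  0.036 ]
 [0.3597 0.2844 0.036 ]
 [0.3591 0.2881 0.036 ]] [0.3654 0.2876 0.036 ] [0.0038 0.0122 0.0038]
tray [327 240  48  32 872] ((351.0264892578125, 255.80636596679688), (45.935577392578125, 22.637178421020508), 13.495734214782715)
[[ 0.3816 -0.1977  0.014 ]
 [ 0.4737 -0.2081  0.014 ]
 [ 0.4554 -0.3823  0.014 ]
 [ 0.3646 -0.3686  0.014 ]] [ 0.4188 -0.2892  0.014 ] [0.0927 0.1752 0.0918]
c1 35 [ 0.363  -0.2314  0.1966] 1.7495066166556672
c2 36 [ 0.3979 -0.3272  0.099 ] 1.7495066166556672
key 38 [0.3479 0.2832 0.1619] 1.7495066166556672
(262, 233) [0.4476 0.0592 0.046 ]
(280, 236) [ 0.4457 -0.0109  0.046 ]
(300, 240) [ 0.4409 -0.0887  0.046 ]
```

Call:
{"api": "drive_tool", "payload": {"increments": [[85, -25, -33, 0, 0, 0, 0], [85, -50, -66, 0, 0, 0, 0], [85, -75, -100, 0, 0, 0, 0], [85, -100, -133, 0, 0, 0, 0], [85, -125, -166, 0, 0, 0, 0], [85, -150, -200, 0, 0, 0, 0], [85, -175, -233, 0, 0, 0, 0], [85, -200, -266, 0, 0, 0, 0]]}}

```text
clock: 0.82
tool_pos: [0.2758, 0.2091, 0.3037]
ee_rot: [[-0.954, 0.299, 0.0], [0.299, 0.954, 0.0], [-0.0, 0.0, -1.0]]
force: [1.8, 0.5, -0.2]
opening: 0.0851
grasp_force: 0.0
```

Call:
{"api": "drive_tool", "payload": {"increments": [[50, -25, -33, 0, 0, 0, 0], [50, -50, -66, 0, 0, 0, 0], [50, -75, -100, 0, 0, 0, 0], [50, -100, -133, 0, 0, 0, 0], [50, -125, -166, 0, 0, 0, 0], [50, -150, -200, 0, 0, 0, 0], [50, -175, -233, 0, 0, 0, 0], [50, -200, -266, 0, 0, 0, 0]]}}

```text
clock: 1.48
tool_pos: [0.3868, -0.1051, 0.3038]
ee_rot: [[-0.954, 0.301, 0.0], [0.301, 0.954, 0.0], [-0.0, 0.0, -1.0]]
force: [0.9, 0.7, -0.2]
opening: 0.0499
grasp_force: 0.0
```

Call:
{"api": "drive_tool", "payload": {"increments": [[50, -8, -10, 0, 0, 0, -0.1], [50, -16, -20, 0, 0, 0, -0.2], [50, -24, -32, 0, 0, 0, -0.3], [50, -24, -32, 0, 0, 0, -0.305], [50, -24, -32, 0, 0, 0, -0.305], [50, -24, -32, 0, 0, 0, -0.305], [50, -24, -32, 0, 0, 0, -0.305], [50, -24, -32, 0, 0, 0, -0.305]]}}

```text
clock: 2.15
tool_pos: [0.4001, -0.1398, 0.304]
ee_rot: [[-1.0, -0.001, 0.0], [-0.001, 1.0, 0.0], [-0.0, 0.0, -1.0]]
force: [-0.0, 0.9, 0.2]
opening: 0.0502
grasp_force: 0.0
```

```bash
python3 - <<'E'
from h import *
np.set_printoptions(precision=4,suppress=True)
s=r.state(); print(s['clock'],s['q'],s['tool_pos'],s['ee_rot'],s['force'])
snap('wrist','wrist1')
E
```

```text
2.15 [-0.4702 -0.1986  1.6423  0.0002  1.6976 -2.0416] [ 0.4001 -0.1398  0.304 ] [[-1.     -0.0007  0.0003]
 [-0.0007  1.      0.0001]
 [-0.0003  0.0001 -1.    ]] [-0.0233  0.9136  0.2351]
```

View pics/wrist1.png

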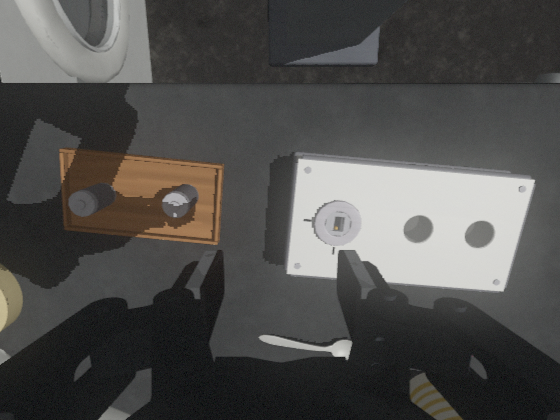

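The wrist view shows cell tops at about (84,204) and (176,203), the lock at (338,223) with its slot running vertically (along x), and the bores at (418,229) and (480,234).

```bash
python3 - <<'E'
from h import *
np.set_printoptions(precision=4,suppress=True)
im,d,m=load('wrist1'); P=cloud(d,m); g=cv2.cvtColor(im,cv2.COLOR_RGB2GRAY)
def ell(M,z):
    cs,_=cv2.findContours(M.astype(np.uint8),cv2.RETR_EXTERNAL,cv2.CHAIN_APPROX_NONE)
    c=max(cs,key=len).reshape(-1,2); w=np.array([ray(*p,m,z)[:2] for p in c])*1000
    return cv2.minEnclosingCircle(w.astype(np.float32)), cv2.fitEllipse(w.astype(np.float32))
def box(u,v,h): 
    M=np.zeros(g.shape,bool); M[v-h:v+h,u-h:u+h]=1; return M
print('bg',g[190,380],g[229,418],g[234,480])
Bs=[]
for u,v in [(418,229),(480,234)]:
    for th in (140,170): print('bore',ell((g<th)&box(u,v,24),.046))
    print(' depth bore',ell((P[...,2]<.040)&(d>0)&box(u,v,24),.046))
for z in (.05,.051): print('collar',ell((P[...,2]>.0485)&box(338,223,34),z))
# unit screws
for u,v in [(307,170),(522,188),(297,266),(497,282)]:
    M=(g<200)&box(u,v,7); print('screw',M.sum(), ray(*np.argwhere(M).mean(0)[::-1],m,.046))
for u,v in [(84,204),(176,203)]:
    M=(P[...,2]>.050)&(P[...,2]<.062)&box(u,v,26); print('cell',M.sum(),P[M].mean(0)if M.any() else 0, ell(M,.0545) if M.sum()>20 else 0)
cv2.imwrite('pics/c1.png',np.hstack([cv2.resize(im[175:250,55:205,::-1],None,fx=2.6,fy=2.6),cv2.resize(im[180:255,290:440,::-1],None,fx=2.6,fy=2.6)]))
E
```

```text
bg 214 122 121
bore (((443.33929443359375, -1.8798047304153442), 14.064765930175781), ((443.33343505859375, -1.6588057279586792), (26.35894012451172, 27.108125686645508), 166.86666870117188))
bore (((443.6906433105469, -1.5050603151321411), 14.598756790161133), ((443.6591491699219, -1.5303634405136108), (28.138288497924805, 28.519712448120117), 151.62387084960938))
 depth bore (((442.453125, -3.5681493282318115), 13.914571762084961), ((442.8468933105469, -3.014251947402954), (24.813692092895508, 26.709836959838867), 48.46507263183594))
bore (((449.03515625, 60.83787536621094), 14.181656837463379), ((449.04168701171875, 60.8730354309082), (26.792194366455078, 27.356582641601562), 36.20956802368164))
bore (((449.11419677734375, 60.89273452758789), 14.876762390136719), ((449.1750183105469, 61.01350402832031), (28.19199562072754, 28.700687408447266), 2.2670156955718994))
 depth bore (((448.20770263671875, 58.507972717285156), 13.828957557678223), ((448.40802001953125, 59.05834197998047), (24.094928741455078, 26.777584075927734), 59.71302032470703))
collar (((436.236328125, -83.22803497314453), 23.73218536376953), ((436.5985107421875, -83.26537322998047), (45.73891830444336, 46.10238265991211), 124.09496307373047))
collar (((435.9232482910156, -83.4040756225586), 23.658937454223633), ((436.2843017578125, -83.44131469726562), (45.59773635864258, 45.9600830078125), 124.09449768066406))
screw 43 [ 0.384 -0.114  0.046]
screw 46 [0.4025 0.0952 0.046 ]
screw 37 [ 0.4837 -0.1227  0.046 ]
screw 39 [0.5021 0.0862 0.046 ]
cell 388 [ 0.4165 -0.3328  0.0514] (((415.8142395019531, -330.72406005859375), 12.741580963134766), ((415.60821533203125, -330.9391784667969), (22.511552810668945, 23.49610710144043), 90.82503509521484))
cell 394 [ 0.4178 -0.2424  0.0514] (((416.5897521972656, -241.48934936523438), 12.584518432617188), ((417.0985412597656, -241.575439453125), (22.957887649536133, 23.08392906188965), 39.01034927368164))
```

View pics/c1.png

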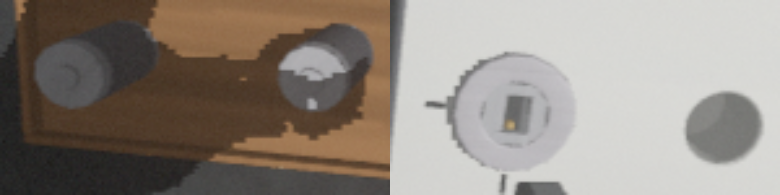

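Call:
{"api": "drive_tool", "payload": {"increments": [[50, -3, -20, 28, 0, 0, 0.018], [50, -7, -41, 58, 0, 0, 0.035], [50, -10, -61, 86, 0, 0, 0.053], [50, -13, -81, 115, 0, 0, 0.07], [50, -16.7, -101.7, 144, 0, 0, 0.088], [50, -16.7, -101.7, 144, 0, 0, 0.088], [50, -16.7, -101.7, 144, 0, 0, 0.088], [50, -16.7, -101.7, 144, 0, 0, 0.088]], "squeeze": 40}}

```text
clock: 2.87
tool_pos: [0.4174, -0.2419, 0.1608]
ee_rot: [[-0.996, 0.087, 0.001], [0.087, 0.996, -0.0], [-0.001, 0.0, -1.0]]
force: [0.8, 0.5, -0.2]
opening: 0.0499
grasp_force: 0.0
```

Call:
{"api": "drive_tool", "payload": {"increments": [[50, 0, 0, 17, 0, 0, 0], [50, 0, 0, 34, 0, 0, 0], [50, 0, 0, 44, 0, 0, 0], [50, 0, 0, 49, 0, 0, 0], [15, 0, 0, 49, 0, 0, 0], [15, 0, 0, 49, 0, 0, 0], [15, 0, 0, 49, 0, 0, 0], [15, 0, 0, 49, 0, 0, 0]]}}

```text
clock: 3.53
tool_pos: [0.4177, -0.2426, 0.1123]
ee_rot: [[-0.996, 0.088, 0.002], [0.088, 0.996, -0.001], [-0.002, -0.001, -1.0]]
force: [0.0, 0.7, 2.4]
opening: 0.023
grasp_force: 39.3
```

Call:
{"api": "drive_tool", "payload": {"increments": [[15, 0, 0, -8, 0, 0, 0], [15, 0, 0, -25, 0, 0, 0], [15, 0, 0, -45, 0, 0, 0], [15, 0, 0, -65, 0, 0, 0], [15, 0, 0, -75, 0, 0, 0], [15, 0, 0, -75, 0, 0, 0], [15, 0, 0, -75, 0, 0, 0], [15, 0, 0, -75, 0, 0, 0]]}}

```text
clock: 4.2
tool_pos: [0.4164, -0.2419, 0.1847]
ee_rot: [[-0.996, 0.088, -0.002], [0.088, 0.996, 0.001], [0.002, 0.001, -1.0]]
force: [0.5, -0.7, -1.0]
opening: 0.023
grasp_force: 39.3
```

```bash
python3 - <<'E'
from h import *
np.set_printoptions(precision=4,suppress=True)
s=r.state(); print(s['clock'],s['q'],s['tool_pos'],s['ee_rot'],s['force'],s['opening'],s['grasp_force'])
snap('wrist','wrist2')
E
```

```text
4.2 [-0.6441 -0.0083  1.7091  0.0001  1.4429 -2.127 ] [ 0.4164 -0.2419  0.1847] [[-0.9961  0.0877 -0.0017]
 [ 0.0877  0.9961  0.0014]
 [ 0.0018  0.0012 -1.    ]] [ 0.4889 -0.6837 -1.0137] 0.023036079872758533 39.2708820104599
```

View pics/wrist2.png

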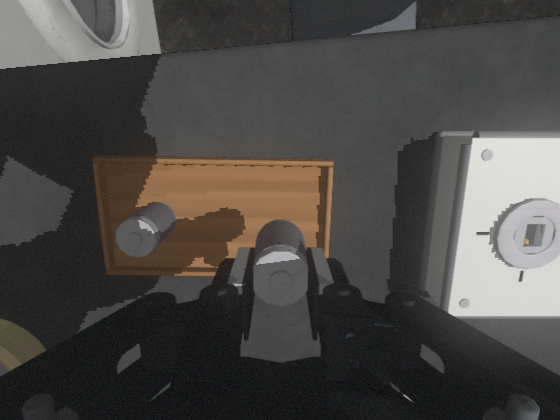

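The cell is held upright, with its top at about (280,278). The other cell is at (137,238).

```bash
python3 - <<'E'
from h import *
np.set_printoptions(precision=4,suppress=True)
im,d,m=load('wrist2'); P=cloud(d,m); g=cv2.cvtColor(im,cv2.COLOR_RGB2GRAY)
B=np.zeros(g.shape,bool); B[255:310,245:320]=1
print('z',np.percentile(P[...,2][275:300,265:295],[5,50,95]))
R=np.array([[-0.9961,.0877],[.0877,.9961]]); t=np.array([.4164,-.2419])
for lo in (.118,.120,.122):
  M=((P[...,2]>lo)&(P[...,2]<.135)&B).astype(np.uint8)
  cs,_=cv2.findContours(M,cv2.RETR_EXTERNAL,cv2.CHAIN_APPROX_NONE); c=max(cs,key=len).reshape(-1,2)
  w=np.array([ray(*p,m,.1265)[:2] for p in c]); w=(w-t)@R*1000
  print(lo,cv2.minEnclosingCircle(w.astype(np.float32)),cv2.fitEllipse(w.astype(np.float32)), w.min(0),w.max(0))
# other cell
B[:]=0; B[210:262,110:165]=1
M=((P[...,2]>.049)&(P[...,2]<.062)&B).astype(np.uint8)
cs,_=cv2.findContours(M,cv2.RETR_EXTERNAL,cv2.CHAIN_APPROX_NONE); c=max(cs,key=len).reshape(-1,2)
w=np.array([ray(*p,m,.0545)[:2] for p in c])*1000; print('cell2',cv2.minEnclosingCircle(w.astype(np.float32)),cv2.fitEllipse(w.astype(np.float32)))
cv2.imwrite('pics/c2.png',cv2.resize(im[245:315,235:325,::-1],None,fx=6,fy=6))
E
```

```text
z [0.1221 0.1243 0.1271]
0.118 ((0.8821676969528198, 0.4156799912452698), 18.389680862426758) ((1.1002380847930908, 0.02566637098789215), (26.30231285095215, 31.637832641601562), 177.16493225097656) [-12.587  -14.5506] [11.7425 15.4103]
0.12 ((0.8821676969528198, 0.4156799912452698), 18.389680862426758) ((1.047397255897522, 0.033730242401361465), (26.24660301208496, 31.49468994140625), 176.8138427734375) [-12.587  -14.5506] [11.7425 15.4103]
0.122 ((0.8821676969528198, 0.4156799912452698), 18.389680862426758) ((1.0194259881973267, 0.013511179946362972), (26.232311248779297, 30.887678146362305), 175.55140686035156) [-12.587  -14.5506] [11.7425 15.4103]
cell2 ((415.1600036621094, -331.2790832519531), 12.90581226348877) ((415.3340759277344, -331.49285888671875), (24.329299926757812, 24.692401885986328), 22.7626895904541)
```

View pics/c2.png

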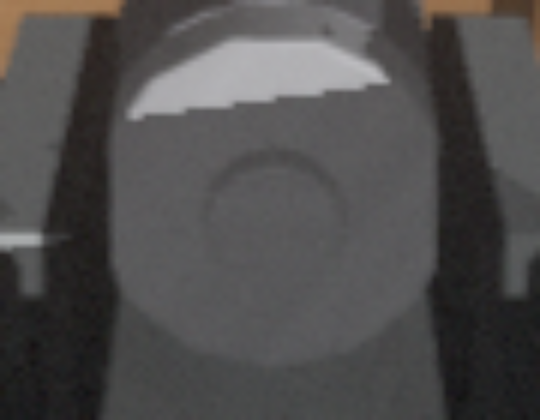

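Call:
{"api": "drive_tool", "payload": {"increments": [[15, -0.5, 25, 0, 0, 0, 0], [15, -1, 63, 0, 0, 0, 0], [15, -2, 103, 0, 0, 0, 0], [15, -3, 144, 0, 0, 0, 0], [15, -4, 185, 0, 0, 0, 0], [15, -5, 226, 0, 0, 0, 0], [15, -5.5, 267, 0, 0, 0, 0], [15, -6.1, 304.6, 0, 0, 0, 0]]}}

```text
clock: 4.92
tool_pos: [0.4488, 0.0629, 0.1845]
ee_rot: [[-0.996, 0.087, -0.002], [0.087, 0.996, 0.0], [0.002, 0.0, -1.0]]
force: [0.5, 0.2, -0.1]
opening: 0.023
grasp_force: 39.4
```

Call:
{"api": "drive_tool", "payload": {"increments": [[15, 0, 0, 0, 0, 0, 0], [15, 0, 0, 5, 0, 0, 0], [15, 0, 0, 12, 0, 0, 0], [15, 0, 0, 18, 0, 0, 0], [15, 0, 0, 24, 0, 0, 0], [15, 0, 0, 27, 0, 0, 0], [15, 0, 0, 27, 0, 0, 0], [15, 0, 0, 27, 0, 0, 0]]}}

```text
clock: 5.58
tool_pos: [0.4497, 0.0599, 0.1585]
ee_rot: [[-0.996, 0.089, -0.001], [0.089, 0.996, 0.0], [0.001, 0.0, -1.0]]
force: [0.3, -0.0, -0.6]
opening: 0.0232
grasp_force: 39.5
```

```bash
python3 - <<'E'
from h import *
np.set_printoptions(precision=5,suppress=True)
s=r.state(); print(s['clock'],s['tool_pos'],s['ee_rot'],s['force'],s['opening'])
R=s['ee_rot']; print('err tool mm',R.T@(np.array([.4492,.0610,s['tool_pos'][2]])-s['tool_pos'])*1000)
E
```

```text
5.5833 [0.44966 0.05989 0.15853] [[-0.99601  0.08925 -0.00071]
 [ 0.08925  0.99601  0.00012]
 [ 0.00072  0.00005 -1.     ]] [ 0.26434 -0.03188 -0.55626] 0.023161717906669
err tool mm [0.56128 1.06641 0.00046]
```

Call:
{"api": "drive_tool", "payload": {"increments": [[15, 0.4, 1, 0, 0, 0, 0], [15, 0.4, 1, 3, 0, 0, 0], [15, 0.4, 1, 6, 0, 0, 0], [15, 0.4, 1, 8, 0, 0, 0], [15, 0.4, 1, 10, 0, 0, 0], [15, 0.4, 1, 12, 0, 0, 0], [15, 0.4, 1, 12, 0, 0, 0], [15, 0.4, 1, 12, 0, 0, 0]]}}

```text
clock: 6.25
tool_pos: [0.4494, 0.0617, 0.1467]
ee_rot: [[-0.996, 0.088, -0.0], [0.088, 0.996, 0.0], [0.0, 0.0, -1.0]]
force: [0.3, -0.2, -0.5]
opening: 0.0233
grasp_force: 39.5
```

Call:
{"api": "drive_tool", "payload": {"increments": [[15, 0, -0.4, 5, 0, 0, 0], [15, 0, -0.4, 11, 0, 0, 0], [15, 0, -0.4, 17, 0, 0, 0], [15, 0, -0.4, 22, 0, 0, 0], [15, 0, -0.4, 23.5, 0, 0, 0], [15, 0, -0.4, 23.5, 0, 0, 0], [15, 0, -0.4, 23.5, 0, 0, 0], [15, 0, -0.4, 23.5, 0, 0, 0]]}}

```text
clock: 6.92
tool_pos: [0.4497, 0.0613, 0.1237]
ee_rot: [[-0.996, 0.088, 0.001], [0.088, 0.996, 0.0], [-0.001, 0.0, -1.0]]
force: [0.2, -1.0, -0.9]
opening: 0.023
grasp_force: 39.5
```

Call:
{"api": "drive_tool", "payload": {"increments": [[30, 0, 0, 0, 0, 0, 0], [45, 0, 0, 0, 0, 0, 0], [45, 0, 0, 0, 0, 0, 0], [45, 0, 0, 0, 0, 0, 0], [45, 0, 0, -15, 0, 0, 0], [45, 0, 0, -45, 0, 0, 0], [45, 0, 0, -70, 0, 0, 0], [45, 0, 0, -80, 0, 0, 0]]}}

```text
clock: 7.58
tool_pos: [0.451, 0.0613, 0.2074]
ee_rot: [[-0.996, 0.088, 0.007], [0.088, 0.996, 0.0], [-0.007, 0.001, -1.0]]
force: [0.8, -0.1, 0.9]
opening: 0.0452
grasp_force: 0.0
```

Call:
{"api": "drive_tool", "payload": {"increments": [[45, 0, -30, 0, 0, 0, 0], [45, 0, -70, 0, 0, 0, 0], [45, 0, -110, 0, 0, 0, 0], [45, 0, -150, 0, 0, 0, 0], [45, 0, -180, 0, 0, 0, 0], [45, 0, -180, 0, 0, 0, 0], [45, 0, -180, 0, 0, 0, 0], [45, 0, -180, 0, 0, 0, 0]]}}

```text
clock: 8.25
tool_pos: [0.4334, -0.1177, 0.2028]
ee_rot: [[-0.996, 0.088, -0.001], [0.088, 0.996, 0.001], [0.001, 0.001, -1.0]]
force: [-0.4, -0.3, 0.3]
opening: 0.0449
grasp_force: 0.0
```

```bash
python3 - <<'E'
from h import *
np.set_printoptions(precision=4,suppress=True)
s=r.state(); print(s['clock'],s['tool_pos'],s['ee_rot'],s['force'],s['opening'])
im,d,m=snap('wrist','wrist3'); P=cloud(d,m)
M=(abs(P[...,0]-.449)<.02)&(abs(P[...,1]-.061)<.02)&(d>0)
z=P[...,2][M]; print('cell a heights',np.percentile(z,[5,25,50,75,95,99]))
M2=(abs(P[...,0]-.47)<.02)&(abs(P[...,1]-.02)<.01); print('top',np.median(P[...,2][M2]))
M=M&(P[...,2]>.053)&(P[...,2]<.075); print(M.sum(),P[M].mean(0))
R=s['ee_rot']; print('to cell2',R.T@(np.array([.4153,-.3312,.1115])-s['tool_pos'])*1000)
cv2.imwrite('pics/w3.png',im[:,:,::-1])
E
```

```text
8.25 [ 0.4334 -0.1177  0.2028] [[-0.9961  0.0882 -0.0008]
 [ 0.0882  0.9961  0.0012]
 [ 0.0009  0.0012 -1.    ]] [-0.4032 -0.3343  0.3495] 0.04485279886426583
cell a heights [0.0444 0.0458 0.047  0.056  0.0592 0.0606]
top 0.04588125986408509
964 [0.4496 0.0563 0.0567]
to cell2 [  -0.8459 -214.3979   91.0647]
```

View pics/wrist3.png

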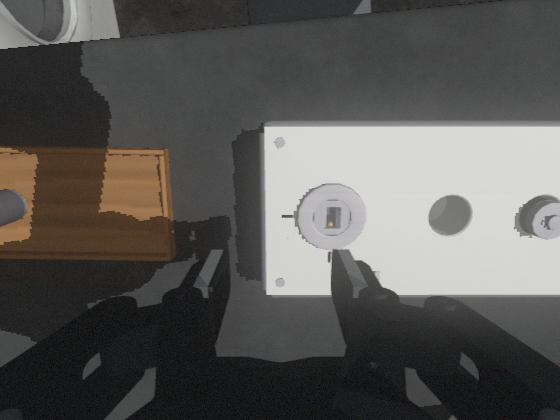

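Cell A is seated in the bore at (546,217): its top measures about 59–60 mm. The lock is at (333,217) and the free bore at (450,215). Next is the second cell.

Call:
{"api": "drive_tool", "payload": {"increments": [[45, 0, -30, 5, 0, 0, 0], [45, 0, -68, 12, 0, 0, 0], [45, 0, -106, 20, 0, 0, 0], [45, 0, -144, 27, 0, 0, 0], [45, -0.8, -182, 34, 0, 0, 0], [45, -0.8, -214, 40, 0, 0, 0], [45, -0.8, -214.4, 40, 0, 0, 0], [45, -0.8, -214.4, 40, 0, 0, 0]]}}

```text
clock: 8.97
tool_pos: [0.4159, -0.3315, 0.1624]
ee_rot: [[-0.996, 0.088, -0.001], [0.088, 0.996, 0.002], [0.001, 0.002, -1.0]]
force: [-0.6, 0.2, -0.1]
opening: 0.045
grasp_force: 0.0
```

Call:
{"api": "drive_tool", "payload": {"increments": [[45, 0, 0, 12, 0, 0, 0], [45, 0, 0, 30, 0, 0, 0], [45, 0, 0, 45, 0, 0, 0], [45, 0, 0, 51, 0, 0, 0], [45, 0, 0, 51, 0, 0, 0], [15, 0, 0, 51, 0, 0, 0], [15, 0, 0, 51, 0, 0, 0], [15, 0, 0, 51, 0, 0, 0]]}}

```text
clock: 9.63
tool_pos: [0.4163, -0.3318, 0.1136]
ee_rot: [[-0.996, 0.087, 0.002], [0.087, 0.996, -0.001], [-0.002, -0.001, -1.0]]
force: [0.2, -0.9, -0.1]
opening: 0.0229
grasp_force: 39.1
```

Call:
{"api": "drive_tool", "payload": {"increments": [[15, 0, 0, 0, 0, 0, 0], [15, 0, 0, -8, 0, 0, 0], [15, 0, 0, -25, 0, 0, 0], [15, 0, 0, -45, 0, 0, 0], [15, 0, 0, -65, 0, 0, 0], [15, 0, 0, -75, 0, 0, 0], [15, 0, 0, -75, 0, 0, 0], [15, 0, 0, -75, 0, 0, 0]]}}

```text
clock: 10.3
tool_pos: [0.4157, -0.3319, 0.188]
ee_rot: [[-0.996, 0.088, 0.001], [0.088, 0.996, -0.001], [-0.001, -0.001, -1.0]]
force: [0.3, 1.0, -1.9]
opening: 0.0229
grasp_force: 39.2
```

```bash
python3 - <<'E'
from h import *
np.set_printoptions(precision=5,suppress=True)
s=r.state(); print(s['clock'],s['tool_pos'],s['opening'])
R=s['ee_rot']; p=s['tool_pos']; print('to bore b',R.T@(np.array([.4437,-.0015,p[2]])-p)*1000)
im,d,m=snap('wrist','wrist4'); P=cloud(d,m)
C=P[270:300,262:298]; print('z',np.percentile(C[...,2],[5,50,95]))
B=np.zeros(d.shape,bool); B[240:315,245:320]=1
M=((P[...,2]>.118)&(P[...,2]<.135)&B).astype(np.uint8)
cs,_=cv2.findContours(M,cv2.RETR_EXTERNAL,cv2.CHAIN_APPROX_NONE); c=max(cs,key=len).reshape(-1,2)
w=np.array([ray(*q,m,.1265)-p for q in c])@R*1000
print(w.min(0),w.max(0))
E
```

```text
10.3 [ 0.41574 -0.33193  0.18799] 0.022854304427748422
to bore b [  1.18347 331.60764  -0.30225]
z [0.12455 0.12608 0.12952]
[-13.69036 -14.92279  61.45811] [15.56061 15.67323 61.51604]
```

Call:
{"api": "drive_tool", "payload": {"increments": [[15, 0, 25, 0, 0, 0, 0], [15, 0, 64, 0, 0, 0, 0], [15, 0, 104, 0, 0, 0, 0], [15, 0, 144, 0, 0, 0, 0], [15, 0, 184, 0, 0, 0, 0], [15, 0, 224, 0, 0, 0, 0], [15, 1, 264, 0, 0, 0, 0], [15, 1.2, 300, 0, 0, 0, 0]]}}

```text
clock: 11.02
tool_pos: [0.4394, -0.0304, 0.1856]
ee_rot: [[-0.996, 0.088, -0.003], [0.088, 0.996, 0.001], [0.003, 0.001, -1.0]]
force: [0.7, -0.1, 0.5]
opening: 0.0229
grasp_force: 39.3
```

Call:
{"api": "drive_tool", "payload": {"increments": [[15, 0, 20, 4, 0, 0, 0], [15, 0, 31.6, 12, 0, 0, 0], [15, 0, 31.6, 18, 0, 0, 0], [15, 0, 31.6, 24, 0, 0, 0], [15, 0, 31.6, 27, 0, 0, 0], [15, 0, 31.6, 27, 0, 0, 0], [15, 0, 31.6, 27, 0, 0, 0], [15, 0, 31.6, 27, 0, 0, 0]]}}

```text
clock: 11.68
tool_pos: [0.4437, -0.0021, 0.1606]
ee_rot: [[-0.996, 0.089, 0.0], [0.089, 0.996, -0.0], [-0.0, -0.0, -1.0]]
force: [0.1, 0.4, -0.6]
opening: 0.0231
grasp_force: 39.3
```

```bash
python3 - <<'E'
from h import *
np.set_printoptions(precision=5,suppress=True)
s=r.state(); p=s['tool_pos']; print(s['clock'],p,s['force'],s['opening'],s['ee_rot'].T@(np.array([.4437,-.0015,p[2]])-p)*1000)
E
```

```text
11.6833 [ 0.4437  -0.0021   0.16061] [ 0.07469  0.37965 -0.55327] 0.023103838109106888 [ 0.05651  0.5925  -0.00006]
```

Call:
{"api": "drive_tool", "payload": {"increments": [[15, 0, 0.5, 1, 0, 0, 0], [15, 0, 0.5, 4, 0, 0, 0], [15, 0, 0.5, 7, 0, 0, 0], [15, 0, 0.5, 10, 0, 0, 0], [15, 0, 0.5, 12, 0, 0, 0], [15, 0, 0.5, 13, 0, 0, 0], [15, 0, 0.5, 13, 0, 0, 0], [15, 0, 0.5, 13, 0, 0, 0]]}}

```text
clock: 12.35
tool_pos: [0.4435, -0.0007, 0.1473]
ee_rot: [[-0.996, 0.088, -0.0], [0.088, 0.996, 0.0], [0.0, 0.0, -1.0]]
force: [-0.5, -0.5, -0.7]
opening: 0.0227
grasp_force: 39.3
```

Call:
{"api": "drive_tool", "payload": {"increments": [[15, 0, -0.6, 6, 0, 0, 0], [15, 0, -0.6, 12, 0, 0, 0], [15, 0, -0.6, 18, 0, 0, 0], [15, 0, -0.6, 22, 0, 0, 0], [15, 0, -0.6, 23, 0, 0, 0], [15, 0, -0.6, 23, 0, 0, 0], [30, 0, -0.6, 23, 0, 0, 0], [45, 0, -0.6, 23, 0, 0, 0]]}}

```text
clock: 13.02
tool_pos: [0.4438, -0.0015, 0.1248]
ee_rot: [[-0.996, 0.088, 0.001], [0.088, 0.996, -0.0], [-0.001, -0.0, -1.0]]
force: [0.6, 0.6, -0.6]
opening: 0.0408
grasp_force: 0.0
```

Call:
{"api": "drive_tool", "payload": {"increments": [[45, 0, 0, 0, 0, 0, 0], [45, 0, 0, 0, 0, 0, 0], [45, 0, 0, -5, 0, 0, 0], [45, 0, 0, -20, 0, 0, 0], [45, 0, 0, -50, 0, 0, 0], [45, 0, 0, -75, 0, 0, 0], [45, 0, 0, -85, 0, 0, 0], [45, 0, 0, -85, 0, 0, 0]]}}

```text
clock: 13.68
tool_pos: [0.4452, -0.0016, 0.213]
ee_rot: [[-0.996, 0.088, 0.007], [0.088, 0.996, -0.001], [-0.007, -0.0, -1.0]]
force: [-0.0, -0.8, 0.2]
opening: 0.0449
grasp_force: 0.0
```

Call:
{"api": "drive_tool", "payload": {"increments": [[45, 15, 30, -5, 0, 0, 0], [45, 32, 64, -12, 0, 0, 0], [45, 49, 98, -18, 0, 0, 0], [45, 66, 132, -24, 0, 0, 0], [45, 83, 166, -30, 0, 0, 0], [45, 100, 200, -36, 0, 0, 0], [45, 115, 230, -40, 0, 0, 0], [45, 121, 240, -40, 0, 0, 0]]}}

```text
clock: 14.35
tool_pos: [0.342, 0.2514, 0.2486]
ee_rot: [[-0.997, 0.083, -0.002], [0.083, 0.997, 0.002], [0.002, 0.001, -1.0]]
force: [-0.3, -0.6, 0.0]
opening: 0.0451
grasp_force: 0.0
```

Call:
{"api": "drive_tool", "payload": {"increments": [[45, 0, 0, 0, 0, 0, 0], [45, 0, 0, 0, 0, 0, 0], [45, 0, 0, 0, 0, 0, 0], [45, 0, 0, 0, 0, 0, 0], [45, 0, 0, 0, 0, 0, 0], [45, 0, 0, 0, 0, 0, 0], [45, 0, 0, 0, 0, 0, 0], [45, 0, 0, 0, 0, 0, 0]]}}

```text
clock: 15.02
tool_pos: [0.3443, 0.2479, 0.2494]
ee_rot: [[-0.996, 0.089, 0.0], [0.089, 0.996, 0.0], [-0.0, 0.0, -1.0]]
force: [-0.7, 0.2, 0.0]
opening: 0.0451
grasp_force: 0.0
```

```bash
python3 - <<'E'
from h import *
np.set_printoptions(precision=5,suppress=True)
s=r.state(); p=s['tool_pos']; print(s['clock'],p,s['ee_rot'],s['q'],s['opening'])
im,d,m=snap('wrist','wrist5'); P=cloud(d,m)
M=(abs(P[...,0]-.4437)<.02)&(abs(P[...,1]+.0015)<.02)&(d>0); print('cell b',M.sum(), np.percentile(P[...,2][M],[5,50,90,99]) if M.any() else '')
E
```

```text
15.0167 [0.34426 0.24793 0.24942] [[-0.99606  0.08865  0.00007]
 [ 0.08865  0.99606  0.00009]
 [-0.00006  0.0001  -1.     ]] [ 0.49029 -0.18124  1.73591  0.00005  1.58682 -0.99174] 0.04512091665305164
cell b 1475 [0.04373 0.04728 0.05707 0.0603 ]
```

View pics/wrist5.png

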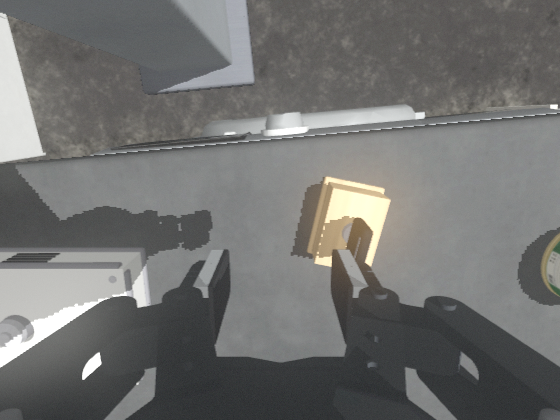

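Cell B is seated too: its top measures about 60 mm. The stand is at about (350,228) and partly hidden by the finger, so I'll shift for a free view.

Call:
{"api": "drive_tool", "payload": {"increments": [[45, -10, 20, 0, 0, 0, 0], [45, -20, 40, 0, 0, 0, 0], [45, -25, 50, 0, 0, 0, 0], [45, -25, 50, 0, 0, 0, 0], [45, -25, 50, 0, 0, 0, 0], [45, -25, 50, 0, 0, 0, 0], [45, -25, 50, 0, 0, 0, 0], [45, -25, 50, 0, 0, 0, 0]]}}

```text
clock: 15.73
tool_pos: [0.373, 0.2954, 0.2495]
ee_rot: [[-0.996, 0.088, 0.0], [0.088, 0.996, -0.0], [-0.0, -0.0, -1.0]]
force: [0.4, -0.1, -1.4]
opening: 0.0452
grasp_force: 0.0
```

```bash
python3 - <<'E'
from h import *
np.set_printoptions(precision=4,suppress=True)
s=r.state(); p=s['tool_pos']; print(s['clock'],p)
im,d,m=snap('wrist','wrist6'); P=cloud(d,m); hsv=cv2.cvtColor(im,cv2.COLOR_RGB2HSV)
B=np.zeros(d.shape,bool); B[130:262,220:400]=1
def rect(M,z,n):
    k,l,st,c=cv2.connectedComponentsWithStats(M.astype(np.uint8)); j=1+np.argmax(st[1:,4])
    cs,_=cv2.findContours((l==j).astype(np.uint8),cv2.RETR_EXTERNAL,cv2.CHAIN_APPROX_NONE); c=max(cs,key=len).reshape(-1,2)
    w=np.array([ray(*q,m,z)[:2]*1000 for q in c],np.float32); rr=cv2.minAreaRect(w); print(n,st[j],rr)
rect((P[...,2]>.030)&(P[...,2]<.040)&B,.036,'stand')
for lo in (.070,.073): rect((P[...,2]>lo)&(P[...,2]<.09)&B,.080,'key')
M=(P[...,2]>.07)&(P[...,2]<.09)&B; print(np.percentile(P[...,2][M],[5,50,95]), P[M].mean(0))
cv2.imwrite('pics/c6.png',cv2.resize(im[150:260,240:400,::-1],None,fx=5,fy=5))
E
```

```text
15.7333 [0.373  0.2954 0.2495]
stand [ 259  158   75   91 3906] ((380.9968566894531, 306.8876647949219), (49.99882888793945, 70.80520629882812), 73.3387451171875)
key [287 194  21  47 577] ((379.7372741699219, 306.68084716796875), (9.641450881958008, 34.82563781738281), 73.32085418701172)
key [288 196  20  45 554] ((380.0452575683594, 306.70611572265625), (9.399624824523926, 34.25281524658203), 73.42852020263672)
[0.0739 0.0793 0.0806] [0.3798 0.3067 0.0788]
```

View pics/c6.png

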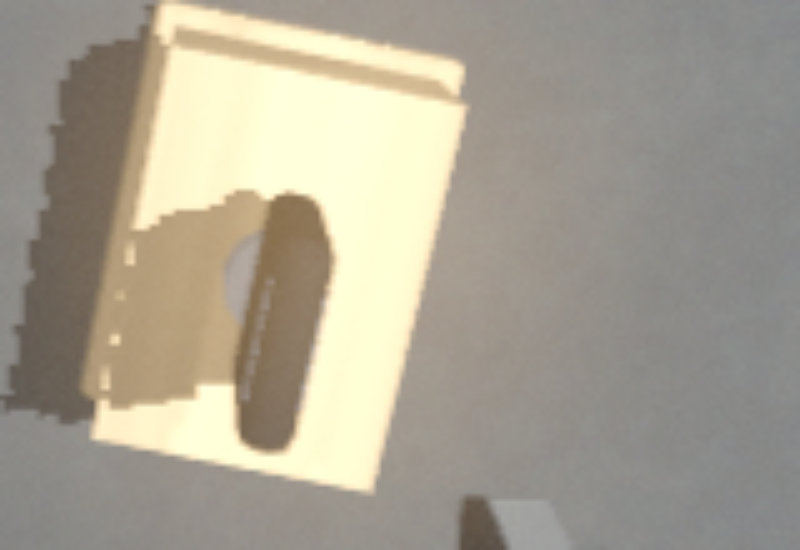

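The crop shows the key's grip plate on the stand. The rectangle fits are 34.3×9.4 mm for the plate and 71×50 mm for the stand, and both match the given sizes. The key is at (0.380, 0.307) with its long axis at -16.7°.

Call:
{"api": "drive_tool", "payload": {"increments": [[40, -2, 4, 20, 0, 0, 0.06], [40, -4, 8, 40, 0, 0, 0.12], [40, -6, 11.9, 60, 0, 0, 0.18], [40, -6, 11.9, 80, 0, 0, 0.203], [40, -6, 11.9, 85, 0, 0, 0.203], [40, -6, 11.9, 85, 0, 0, 0.203], [40, -6, 11.9, 85, 0, 0, 0.203], [40, -6, 11.9, 85, 0, 0, 0.203]], "squeeze": 80}}

```text
clock: 16.45
tool_pos: [0.381, 0.3076, 0.1661]
ee_rot: [[-0.958, 0.286, 0.003], [0.286, 0.958, 0.002], [-0.002, 0.002, -1.0]]
force: [0.3, 0.9, 1.6]
opening: 0.04
grasp_force: 0.0
```

```bash
python3 - <<'E'
from h import *
np.set_printoptions(precision=4,suppress=True)
s=r.state(); p=s['tool_pos']; R=s['ee_rot']; print(s['clock'],p,'theta',np.arctan2(-R[0,1],R[1,1]),R.T@(np.array([.3800,.3067,.119])-p)*1000)
E
```

```text
16.45 [0.381  0.3076 0.1661] theta -0.29056731009531045 [ 0.8199 -1.2782 47.1377]
```

Call:
{"api": "drive_tool", "payload": {"increments": [[40, 0.6, -0.9, 14, 0, 0, 0], [40, 0.6, -0.9, 30, 0, 0, 0], [40, 0.6, -0.9, 42, 0, 0, 0], [40, 0.6, -0.9, 47, 0, 0, 0], [40, 0.6, -0.9, 47, 0, 0, 0], [40, 0.6, -0.9, 47, 0, 0, 0], [20, 0.6, -0.9, 47, 0, 0, 0], [3, 0.6, -0.9, 47, 0, 0, 0]]}}

```text
clock: 17.12
tool_pos: [0.3802, 0.307, 0.1188]
ee_rot: [[-0.958, 0.287, 0.002], [0.287, 0.958, 0.001], [-0.002, 0.002, -1.0]]
force: [0.2, 0.4, -0.4]
opening: 0.0167
grasp_force: 0.0
```

Call:
{"api": "drive_tool", "payload": {"increments": [[3, 0, 0, 0, 0, 0, 0], [3, 0, 0, 0, 0, 0, 0], [3, 0, 0, 0, 0, 0, 0], [3, 0, 0, 0, 0, 0, 0], [3, 0, 0, 0, 0, 0, 0], [3, 0, 0, 0, 0, 0, 0], [3, 0, 0, 0, 0, 0, 0], [3, 0, 0, 0, 0, 0, 0]]}}

```text
clock: 17.78
tool_pos: [0.3801, 0.307, 0.1187]
ee_rot: [[-0.958, 0.287, 0.002], [0.287, 0.958, 0.001], [-0.002, 0.002, -1.0]]
force: [-0.1, -0.7, 5.9]
opening: 0.0081
grasp_force: 78.5
```

Call:
{"api": "drive_tool", "payload": {"increments": [[3, 0, 0, -5, 0, 0, 0], [3, 0, 0, -15, 0, 0, 0], [3, 0, 0, -30, 0, 0, 0], [3, 0, 0, -50, 0, 0, 0], [3, 0, 0, -75, 0, 0, 0], [3, 0, 0, -92, 0, 0, 0], [3, 0, 0, -95, 0, 0, 0], [3, 0, 0, -95, 0, 0, 0]]}}

```text
clock: 18.45
tool_pos: [0.38, 0.3068, 0.2141]
ee_rot: [[-0.958, 0.287, 0.003], [0.287, 0.958, 0.002], [-0.002, 0.002, -1.0]]
force: [0.9, -1.1, -1.4]
opening: 0.008
grasp_force: 78.6
```

Call:
{"api": "drive_tool", "payload": {"increments": [[3, -9, -20, 0, 0, 0, 0], [3, -22, -47, 0, 0, 0, 0], [3, -36, -78, 0, 0, 0, 0], [3, -51, -110, 0, 0, 0, 0], [3, -66, -142, 0, 0, 0, 0], [3, -80, -172, 0, 0, 0, 0], [3, -94, -202, 0, 0, 0, 0], [3, -106, -228, 0, 0, 0, 0]]}}

```text
clock: 19.12
tool_pos: [0.4146, 0.0558, 0.2104]
ee_rot: [[-0.958, 0.287, -0.004], [0.287, 0.958, -0.0], [0.003, -0.001, -1.0]]
force: [1.2, 0.6, 0.8]
opening: 0.0077
grasp_force: 78.6
```

Call:
{"api": "drive_tool", "payload": {"increments": [[3, -12, -26, 0, 0, 0, -0.04], [3, -24, -52, 0, 0, 0, -0.08], [3, -36, -78, 0, 0, 0, -0.12], [3, -48, -104, 0, 0, 0, -0.16], [3, -57, -123, 0, 0, 0, -0.19], [3, -60, -129.7, 0, 0, 0, -0.203], [3, -60, -129.7, 0, 0, 0, -0.203], [3, -60, -129.7, 0, 0, 0, -0.203]]}}

```text
clock: 19.78
tool_pos: [0.4351, -0.0836, 0.2107]
ee_rot: [[-0.996, 0.089, -0.003], [0.089, 0.996, 0.002], [0.004, 0.001, -1.0]]
force: [0.2, -0.3, -0.4]
opening: 0.0079
grasp_force: 78.6
```

Call:
{"api": "drive_tool", "payload": {"increments": [[3, 0, 0, 10, 0, 0, 0], [3, 0, 0, 22, 0, 0, 0], [3, 0, 0, 30, 0, 0, 0], [3, 0, 0, 35, 0, 0, 0], [3, 0, 0, 35, 0, 0, 0], [3, 0, 0, 35, 0, 0, 0], [3, 0, 0, 35, 0, 0, 0], [3, 0, 0, 35, 0, 0, 0]]}}

```text
clock: 20.45
tool_pos: [0.4364, -0.0837, 0.1781]
ee_rot: [[-0.996, 0.087, 0.001], [0.087, 0.996, -0.0], [-0.001, -0.0, -1.0]]
force: [-0.7, -0.2, 0.8]
opening: 0.0079
grasp_force: 78.6
```

```bash
python3 - <<'E'
from h import *
np.set_printoptions(precision=4,suppress=True)
s=r.state(); p=s['tool_pos']; R=s['ee_rot']; print(s['clock'],p,s['force'],s['opening'],s['grasp_force'],'theta',np.arctan2(-R[0,1],R[1,1]),R.T@(np.array([.4365,-.0833,p[2]])-p)*1000,s['q'])
im,d,m=snap('wrist','wrist7'); P=cloud(d,m)
# key top in tool frame, plate top z = TCP-.0387
zt=p[2]-.0827+.044
M=(abs(P[...,2]-zt)<.008)&(d>0); g=np.zeros(M.shape,bool); g[235:330,240:320]=1; M&=g
Q=(P[M]-p)@R*1000; print(zt,M.sum(),np.percentile(Q,[2,50,98],axis=0))
cv2.imwrite('pics/c7.png',cv2.resize(im[170:350,180:380,::-1],None,fx=3.3,fy=3.3))
E
```

```text
20.45 [ 0.4364 -0.0837  0.1781] [-0.6885 -0.233   0.8104] 0.00785952983705946 78.59120965003967 theta -0.08756817107161272 [-0.0872  0.409   0.    ] [-0.3173 -0.0904  1.8012  0.0001  1.4293 -1.8006]
0.13939978660206692 2937 [[ -8.3625 -10.6461  32.0507]
 [  7.4694  -0.4692  38.9721]
 [ 15.5758   9.7779  45.9933]]
```

View pics/c7.png

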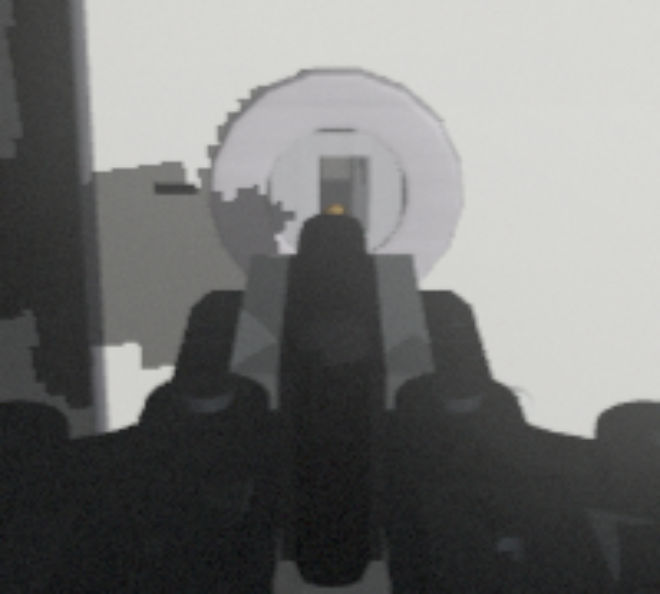

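The crop shows the key held straight, with its plate in line with the slot. The slot is centred at about u 337, the same as the collar.

Call:
{"api": "drive_tool", "payload": {"increments": [[3, 0, 0.4, 4, 0, 0, 0], [3, 0, 0.4, 10, 0, 0, 0], [3, 0, 0.4, 14, 0, 0, 0], [3, 0, 0.4, 17, 0, 0, 0], [3, 0, 0.4, 20, 0, 0, 0], [3, 0, 0.4, 20, 0, 0, 0], [3, 0, 0.4, 20, 0, 0, 0], [3, 0, 0.4, 20, 0, 0, 0]]}}

```text
clock: 21.17
tool_pos: [0.4361, -0.0834, 0.1575]
ee_rot: [[-0.996, 0.088, 0.0], [0.088, 0.996, -0.0], [-0.0, -0.0, -1.0]]
force: [-0.5, -0.0, -0.5]
opening: 0.0077
grasp_force: 78.6
```

Call:
{"api": "drive_tool", "payload": {"increments": [[3, 0.2, 0, 2, 0, 0, 0], [3, 1.2, 0, 3.5, 0, 0, 0], [3, -1, 0, 4, 0, 0, 0], [3, 1.2, 0, 4.5, 0, 0, 0], [3, -1, 0, 5, 0, 0, 0], [3, 1.2, 0, 5.5, 0, 0, 0], [3, -1, 0, 6, 0, 0, 0], [3, 0, 0, 6.5, 0, 0, 0]]}}

```text
clock: 21.83
tool_pos: [0.4362, -0.0833, 0.1509]
ee_rot: [[-0.996, 0.088, 0.0], [0.088, 0.996, 0.0], [-0.0, 0.0, -1.0]]
force: [0.3, 0.6, 0.7]
opening: 0.0076
grasp_force: 78.6
```

Call:
{"api": "drive_tool", "payload": {"increments": [[3, 1.2, 0, 1, 0, 0, 0], [3, -1.2, 0, 1.5, 0, 0, 0], [3, 1.2, 0, 2, 0, 0, 0], [3, -1.2, 0, 2.5, 0, 0, 0], [3, 1.2, 0, 3, 0, 0, 0], [3, -1.2, 0, 3.5, 0, 0, 0], [3, 1.2, 0, 4, 0, 0, 0], [3, 0, 0, 4.5, 0, 0, 0]]}}

```text
clock: 22.5
tool_pos: [0.4358, -0.0833, 0.1463]
ee_rot: [[-0.996, 0.088, -0.0], [0.088, 0.996, 0.0], [0.0, 0.0, -1.0]]
force: [-3.1, -0.1, 1.7]
opening: 0.0079
grasp_force: 78.9
```

Call:
{"api": "drive_tool", "payload": {"increments": [[3, 1.2, 0, 1, 0, 0, 0], [3, -1.2, 0, 1.5, 0, 0, 0], [3, 1.2, 0, 2, 0, 0, 0], [3, -1.2, 0, 2.5, 0, 0, 0], [3, 1.2, 0, 3, 0, 0, 0], [3, -1.2, 0, 3.5, 0, 0, 0], [3, 1.2, 0, 4, 0, 0, 0], [3, 0, 0, 4.5, 0, 0, 0]]}}

```text
clock: 23.17
tool_pos: [0.4363, -0.0833, 0.142]
ee_rot: [[-0.996, 0.088, 0.001], [0.088, 0.996, -0.0], [-0.001, -0.0, -1.0]]
force: [-0.4, -0.1, 0.2]
opening: 0.0081
grasp_force: 78.8
```

Call:
{"api": "drive_tool", "payload": {"increments": [[3, 1.2, 0, 1, 0, 0, 0], [3, -1.2, 0, 2, 0, 0, 0], [3, 1.2, 0, 3, 0, 0, 0], [3, -1.2, 0, 4, 0, 0, 0], [3, 1.2, 0, 5, 0, 0, 0], [3, -1.2, 0, 6, 0, 0, 0], [3, 1.2, 0, 7, 0, 0, 0], [3, 0, 0, 8, 0, 0, 0]]}}

```text
clock: 23.83
tool_pos: [0.4364, -0.0834, 0.1339]
ee_rot: [[-0.996, 0.088, 0.002], [0.088, 0.996, -0.0], [-0.002, -0.0, -1.0]]
force: [0.3, 0.5, 0.9]
opening: 0.0081
grasp_force: 79.1
```

Call:
{"api": "drive_tool", "payload": {"increments": [[3, 0.8, 0, 0.5, 0, 0, 0], [3, -0.8, 0, 1, 0, 0, 0], [3, 0.8, 0, 1.4, 0, 0, 0], [3, -0.8, 0, 1.8, 0, 0, 0], [3, 0, 0, 2, 0, 0, 0], [3, 0, 0, 2, 0, 0, 0], [3, 0, 0, 2, 0, 0, 0], [3, 0, 0, 2, 0, 0, 0]]}}

```text
clock: 24.5
tool_pos: [0.4362, -0.0833, 0.1326]
ee_rot: [[-0.996, 0.088, 0.001], [0.088, 0.996, 0.0], [-0.001, 0.0, -1.0]]
force: [2.0, 0.3, 5.5]
opening: 0.008
grasp_force: 79.7
```

Call:
{"api": "drive_tool", "payload": {"increments": [[3, 0.6, 0, 0.3, 0, 0, 0], [3, -0.6, 0, 0.6, 0, 0, 0], [3, 0.6, 0, 0.9, 0, 0, 0], [3, -0.4, 0, 1, 0, 0, 0], [3, 0, 0, 1, 0, 0, 0], [3, 0, 0, 1, 0, 0, 0], [3, 0, 0, 1, 0, 0, 0], [3, 0, 0, 1, 0, 0, 0]]}}

```text
clock: 25.17
tool_pos: [0.4363, -0.0834, 0.1326]
ee_rot: [[-0.996, 0.088, 0.001], [0.088, 0.996, -0.0], [-0.001, -0.0, -1.0]]
force: [-1.2, 0.8, 9.7]
opening: 0.0081
grasp_force: 80.2
```

Call:
{"api": "drive_tool", "payload": {"increments": [[3, 0, 0, -0.3, 0, 0, 0.1], [3, 0, 0, -0.3, 0, 0, 0.2], [3, 0, 0, -0.3, 0, 0, 0.3], [3, 0, 0, -0.3, 0, 0, 0.4], [3, 0, 0, -0.3, 0, 0, 0.5], [3, 0, 0, -0.3, 0, 0, 0.6], [3, 0, 0, -0.3, 0, 0, 0.7], [3, 0, 0, -0.3, 0, 0, 0.8]]}}

```text
clock: 25.83
tool_pos: [0.4366, -0.0829, 0.1326]
ee_rot: [[-0.628, 0.779, 0.002], [0.779, 0.628, 0.001], [-0.0, 0.002, -1.0]]
force: [0.1, 2.9, 8.1]
opening: 0.0079
grasp_force: 79.9
```

```bash
python3 - <<'E'
from h import *
np.set_printoptions(precision=4,suppress=True)
s=r.state(); R=s['ee_rot']; print(s['clock'],s['tool_pos'],s['force'],s['torque'],s['joint_torque'],s['opening'],'turned',-.088-np.arctan2(-R[0,1],R[1,1]))
E
```

```text
25.8333 [ 0.4366 -0.0829  0.1326] [0.1408 2.88   8.1461] [ 0.4356 -0.2078  0.082 ] [ -1.213  -22.8723 -24.7752  -0.8117   0.0273  -0.91  ] 0.007878416378454638 turned 0.8044490874777359
```

Call:
{"api": "drive_tool", "payload": {"increments": [[3, 0, 0, 0, 0, 0, 0.1], [3, 0, 0, 0, 0, 0, 0.2], [3, 0, 0, 0, 0, 0, 0.3], [3, 0, 0, 0, 0, 0, 0.4], [3, 0, 0, 0, 0, 0, 0.5], [3, 0, 0, 0, 0, 0, 0.6], [3, 0, 0, 0, 0, 0, 0.7], [3, 0, 0, 0, 0, 0, 0.78]]}}

```text
clock: 26.5
tool_pos: [0.4369, -0.0828, 0.1326]
ee_rot: [[0.101, 0.995, 0.003], [0.995, -0.101, 0.001], [0.001, 0.003, -1.0]]
force: [0.7, 2.6, 8.0]
opening: 0.0078
grasp_force: 79.8
```

Call:
{"api": "drive_tool", "payload": {"increments": [[3, 0, 0, 0, 0, 0, 0.03], [3, 0, 0, 0, 0, 0, 0.06], [3, 0, 0, 0, 0, 0, 0.09], [3, 0, 0, 0, 0, 0, 0.1], [3, 0, 0, 0, 0, 0, 0.1], [3, 0, 0, 0, 0, 0, 0.1], [3, 0, 0, 0, 0, 0, 0.1], [3, 0, 0, 0, 0, 0, 0.1]]}}

```text
clock: 27.17
tool_pos: [0.437, -0.0828, 0.1326]
ee_rot: [[0.195, 0.981, 0.003], [0.981, -0.195, 0.001], [0.002, 0.003, -1.0]]
force: [2.5, 2.2, 8.1]
opening: 0.0075
grasp_force: 79.8
```

```bash
python3 - <<'E'
from h import *
np.set_printoptions(precision=4,suppress=True)
s=r.state(); R=s['ee_rot']; print(s['clock'],s['tool_pos'],s['force'],s['torque'],s['joint_torque'],s['opening'],'turned',-.088-np.arctan2(-R[0,1],R[1,1]))
E
```

```text
27.1667 [ 0.437  -0.0828  0.1326] [2.4631 2.2078 8.0589] [ 0.4642 -0.3178  0.0772] [ -1.3181 -23.1275 -24.6343  -0.8801   0.293    0.1016] 0.00753561908684528 turned 1.6793680108289055
```

Call:
{"api": "drive_tool", "payload": {"increments": [[3, 0, 0, 0, 0, 0, 0.02], [3, 0, 0, 0, 0, 0, 0.04], [3, 0, 0, 0, 0, 0, 0.06], [3, 0, 0, 0, 0, 0, 0.06], [3, 0, 0, 0, 0, 0, 0.06], [3, 0, 0, 0, 0, 0, 0.06], [3, 0, 0, 0, 0, 0, 0.06], [3, 0, 0, 0, 0, 0, 0.06]]}}

```text
clock: 27.83
tool_pos: [0.437, -0.0828, 0.1326]
ee_rot: [[0.254, 0.967, 0.003], [0.967, -0.254, 0.001], [0.002, 0.002, -1.0]]
force: [2.2, 2.5, 7.1]
opening: 0.0084
grasp_force: 79.8
```

```bash
python3 - <<'E'
from h import *
np.set_printoptions(precision=4,suppress=True)
s=r.state(); R=s['ee_rot']; print(s['clock'],s['tool_pos'],s['force'],s['torque'],s['joint_torque'],s['opening'],'turned',-.088-np.arctan2(-R[0,1],R[1,1]))
E
```

```text
27.8333 [ 0.437  -0.0828  0.1326] [2.1947 2.4893 7.0948] [ 0.4294 -0.317   0.1157] [ -1.3799 -23.1708 -24.6141  -0.8726   0.3339   0.1597] 0.00842564855353745 turned 1.739144699722512
```

Call:
{"api": "drive_tool", "payload": {"increments": [[3, 0, 0, 0, 0, 0, 0.02], [3, 0, 0, 0, 0, 0, 0.04], [3, 0, 0, 0, 0, 0, 0.05], [3, 0, 0, 0, 0, 0, 0.05], [3, 0, 0, 0, 0, 0, 0.05], [3, 0, 0, 0, 0, 0, 0.05], [3, 0, 0, 0, 0, 0, 0.05], [3, 0, 0, 0, 0, 0, 0.05]]}}

```text
clock: 28.5
tool_pos: [0.437, -0.0827, 0.1326]
ee_rot: [[0.301, 0.954, 0.003], [0.954, -0.301, 0.001], [0.002, 0.003, -1.0]]
force: [2.5, 2.9, 7.0]
opening: 0.0077
grasp_force: 79.9
```

```bash
python3 - <<'E'
from h import *
np.set_printoptions(precision=4,suppress=True)
s=r.state(); R=s['ee_rot']; p=s['tool_pos']; print(s['clock'],p,s['force'],s['torque'],s['joint_torque'],s['opening'],'turned',-.088-np.arctan2(-R[0,1],R[1,1]))
for f in ('wrist7','wrist8'):
    if f=='wrist8': im,d,m=snap('wrist',f)
    else: im,d,m=load(f)
    C=im[240:350,262:305].astype(int).sum(2)  # key plate column band (same in tool frame)
    rows=[]
    for v in range(245,285,4):
        row=im[v,240:330].astype(int).sum(1); dk=np.where(row<200)[0]
        # central dark run containing col ~282
        c=42; l=c
        while l>0 and row[l-1]<row[c]+60: l-=1
        k=c
        while k<89 and row[k+1]<row[c]+60: k+=1
        rows.append((v,l+240,k+240))
    print(f,rows)
E
```

```text
28.5 [ 0.437  -0.0827  0.1326] [2.5264 2.8664 6.9634] [ 0.4677 -0.3425  0.3442] [ -1.612  -23.2049 -24.6054  -0.9068   0.3639   0.3172] 0.007674890866914085 turned 1.7886407380710878
wrist7 [(245, 271, 289), (249, 267, 292), (253, 267, 293), (257, 266, 293), (261, 266, 293), (265, 265, 294), (269, 264, 295), (273, 264, 295), (277, 264, 296), (281, 264, 296)]
wrist8 [(245, 270, 291), (249, 268, 294), (253, 267, 293), (257, 267, 293), (261, 267, 294), (265, 266, 294), (269, 266, 294), (273, 265, 295), (277, 265, 295), (281, 265, 295)]
```

The moment jumped to 0.34 N m, so the lock is against its stop. The key is still fully down and firmly held, so I'm handing in.

```bash
python3 -c "
from station import r
print(r.job_done())"
```

```text
the job is handed in; nothing more can be done
None
```

Job handed in at 28.5 s of the 72 s: both cells sit on the bottom of their bores, contact up, and the gripper is still holding the key, fully in and turned a quarter turn clockwise against the lock's stop.

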